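# Open the keeper-lidded jar and put the glass ball away in it

## Task

Put the green glass ball away in the rust-orange jar. First take hold of the lid's upright ear, tip that side of the lid well up while the tongue opposite is still under the jar's keeper, draw it out and lay the lid right way up in the middle of the cork mat; then move the ball from its wooden cup into the open jar, setting it down gently rather than dropping it. The lid stays off for the next pieces; do not let anything fall, and leave the cup and all the other things on the shelf where they stand.

Things in the scene. Friction and masses are not known exactly. Their poses are not given: they have to be found in the camera images.
- jar: Fixed, heavy rust-orange pottery jar, 160 mm widest diameter. Origin: centre of its underside, z up. Round mouth of 62 mm inner radius; rim top at z = 90 mm, outer radius 72 mm; inner floor at z = 15 mm. At +x it carries the keeper, a small clay bridge over the lid's tongue.
- keeper (a point): Point under the keeper bar: x = 90, z = 98 mm in the jar's frame. The bar spans x = 83 to 97 mm, 60 mm wide in y, underside z = 103, top z = 113 mm, on two posts with inner faces at y = -21 and +21 mm.
- lid: Loose wooden lid, 63 mm high, 0.24 kg. Origin: centre of its underside, z up. A plug (radius 54 mm, z = 0 to 15) hangs loosely in the jar's mouth, a pale disc (radius 74 mm, z = 15 to 23) rests on the rim, so the lid's origin starts 75 mm above the jar's. Dark upright ear at -x, tongue at +x. Axes start parallel to the jar's within 0.05 rad.
- lid_ear (a point): Middle of the ear's top edge: x = -62 mm, z = 63 mm in the lid's frame. The ear is a plate 12 mm thick (lid x), 44 mm wide (lid y), 40 mm high above the disc.
- lid_tongue (a point): Point in the tongue near its end: x = 88, z = 19 mm in the lid's frame. The tongue is 28 mm wide, z = 15 to 23 mm, and reaches out to x = 94 mm under the keeper, so the lid cannot go straight up: raise the ear side about the rim beside the keeper by some 0.3 rad, draw it 30 mm towards the ear, then lift.
- mat: Fixed round cork mat, 190 mm diameter, 6 mm thick. Origin: centre of its underside. The jar and the mat may swap sides.
- cup: Loose dark wooden egg-cup-shaped cup, 60 mm high, rim 58 mm outside and 46 mm inside diameter. Origin: centre of its underside. The ball sits in its mouth.
- ball_center (a point): Centre of the green glass ball, 58 mm diameter, about 0.25 kg. At the start it sits in the cup's mouth, its centre about 18 mm above the cup's rim (78 mm above the shelf). Resting on the jar's floor its centre is 44 mm above the jar's origin.
- ball: The same green glass ball as a body; its origin is on its surface and turns with it, so use ball_center for its position.
- pot_blue: Bystander: blue ceramic pinch pot, 84 mm wide, 45 mm high. Origin: centre of its underside.
- pot_cream: Bystander: cream ceramic pinch pot, 80 mm wide, 50 mm high. Origin: centre of its underside.
- candle: Bystander: copper candle tin, 68 mm wide, 60 mm high. Origin: centre of its underside.
- bird: Bystander: white pottery figure, 72 mm wide, 97 mm high. Origin: centre of its underside.
- spice: Bystander: amber glass jar with wooden cap, 60 mm wide, 110 mm high. Origin: centre of its underside.
- brush: Bystander: dusting brush lying flat, 180 mm long along its x. Origin: below its middle.
- cabinet_door0_handle (a point): Bystander: brass knob of the small wooden cabinet's door at the left edge of the shelf; the door stands ajar and stays so.
Not all that is in view belongs to the job. Leave any grey look-alike of the jar alone. What is shaped like the cup but yellow is not meant.

How it is judged:
On the way, in this order (a step that is already met when the one before it is completed fails the run):
1. the lid is tipped up by more than 0.12 rad with its tongue still under the keeper (within 25 mm of the keeper point) (angle between lid's own z axis and vertical above 0.12 rad and distance between lid_tongue and keeper below 0.025 m), for 0.1 s.
2. the lid lies still and right way up on the cork mat, let go, its centre within 40 mm of the mat's (horizontal distance between lid and mat below 0.04 m and z of lid in the frame of mat between 0 and 0.016 m and angle between lid's own z axis and vertical below 0.1 rad and linear speed of lid below 0.03 m/s and contact force between the fingers and lid below 0.1 N), for 0.2 s.
At the end, for the whole second after the job is handed in: The lid lies at rest right way up (tilt under 0.1 rad) on the cork mat, its centre within 40 mm of the mat's centre; the ball lies at rest on the jar's floor (centre 30 to 60 mm above the jar's underside); the cup stands upright; lid and ball are let go (all of step 2 and horizontal distance between ball_center and jar below 0.05 m and z of ball_center in the frame of jar between 0.03 and 0.06 m and linear speed of ball below 0.05 m/s and contact force between the fingers and ball below 0.1 N and angle between cup's own z axis and vertical below 0.2 rad); the robot touches nothing.
It fails at once if the ball is let fall (faster than 0.9 m/s, a drop of about 40 mm, with no finger on it) (linear speed of ball above 0.9 m/s and contact force between the fingers and ball below 0.05 N).
It fails at once if the lid is let fall (faster than 0.8 m/s with no finger on it) (linear speed of lid above 0.8 m/s and contact force between the fingers and lid below 0.05 N).
It fails at once if the cup, a bystander or the cabinet door is moved by more than 40 mm (distance of any of cup, pot_blue, pot_cream, candle, bird, spice, brush, cabinet_door0_handle from where it was at the start of the episode above 0.04 m).
It also fails if it takes over 58 s, if anything falls off the work surface, if the arm or the gripper's body presses on something with over 40 N, if the wrist force passes 120 N, or if a joint passes its speed limit or range.

## Robot

A 6-joint arm with a two-finger parallel gripper is mounted at the origin on the work surface. World frame = base frame: x ahead of the robot, y to its left, z up, the work surface at z = 0. Lengths are in m, angles in rad, forces in N, time in s.
With the tool pointing down it reaches from about 0.35 to 0.925 m from the base axis. Payload 6.4 kg.
Tool frame: the origin (TCP) lies at the very end of the fingers, on their centre line; the grasp point (between the pads) lies 19 mm behind it; z points along the fingers, y is the line along which they close (so a half turn about z gives the same grasp; the last joint's range is limited). The gripper opens to 94 mm and grips with 3 to 60 N. Pads are 16 mm wide; open, the fingers measure 119 mm over their backs; the gripper's body (75 mm by 177 mm) begins 78 mm behind the grasp point.
Start: joints at [1.171, 0.245, 1.558, -0, 1.339, -0.174], TCP at [0.146, 0.634, 0.205] pointing down, gripper open.
Joint ranges: [-3.13, 3.13], [-1.02, 2.26], [0.13, 2.54], [-0.95, 4.09], [0.21, 2.88], [-2.74, 2.74]. Speed limits (rad/s): [2.57, 2.57, 3.14, 3.14, 3.14, 3.14].

## Interface

Orientations are given as [roll, pitch, yaw] about the fixed x, y, z axes, in that order (R = Rz(yaw) Ry(pitch) Rx(roll)).
In Python, from cell import env gives the robot as it stands. The module is installed in compiled form; this text tells all that it offers.
- The arm moves only by the tool send_rows, never from a script. Its argument "commands" is one flat list of numbers, 7 for each row, row after row: the opening, from 0 (shut) to 1 (fully open), then the shift along the tool's x, y, z as a fraction of full scale, then the turn, a rotation vector about the tool's x, y, z as a fraction of full scale. A call has 1 to 20 rows; each row shifts and turns the commanded pose from where the row before left it, along the tool's axes as they then stand; what a row does not reach is not made up. Full scale, the value 1, is 0.075 m for a shift and 180 degrees for a turn. A row lasts 1/10 s, in which the tool goes at most 50 mm and 8.59 degrees, less where a joint would pass 70% of its speed; a pose out of reach is approached as far as the arm can. A call with a number of a shift or a turn outside -1 to 1 is refused whole. A call with a gripper value outside its range is refused whole. The fingers move at their own pace and stop on an object; "grip_force" is the grip in N (left out, the last holds). Time passes only in rows, so rows that do not move let the fingers close. It gives the time, the measured TCP pose, the force, the opening and the grip force at its end, in the units of the state.
- env.sense(): the state, without advancing time (a new reading comes with each control period).
- env.capture(name): name is "scene" or "top" or "wrist"; returns (picture, depth): 400x640x3 uint8, red, green, blue; 400x640 float32, m along the optical axis (not along the pixel's ray), 0 where there is no reading.
- env.camera_model(name): a dict with "fx", "fy", "cx", "cy" (pixels), "pose" (4x4, takes a point from camera to world coordinates); the wrist camera has in their place "mount" (4x4, takes a point from camera to tool coordinates, whose origin is the TCP and whose axes are the flange's). Camera axes: x right, y down, z forward; pixel columns grow to the right and rows downward; lengths in m; the calibration is good to about 2 mm. A picture is of the moment at which its call begins: read the wrist's pose just before it. camera_model takes no time and is no camera call.
- env.close_job(): hands the job in; it is judged then, once.
Trained networks look in the newest picture that a camera, given by its name, has taken for a name from the list of things; names that differ only in an ending like _2 or _b are one class to them, and where a whole thing is asked for, a point or a joint stands for the part that bears it (a point fixed in the world has none). Each returns a list of dicts, best first, with "p" (0 to 1); they miss things now and then, are a little off and sometimes report something else, mostly with a low value. They report only what shows in the picture. A call takes as long as a camera call. They do not tell look-alikes from the thing itself.
- env.search_frame(camera, thing): "extent" ([left, top, width, height] in pixels, round what is visible of it).
- env.tip_of(camera, thing): "at" ([column, row] in pixels: a listed point, or the origin of a listed thing).
The state is a dict: "clock": time; "joint_positions": joint angles; "joint_velocities": joint speeds; "tau": joint torques, N m; "ee_pos": TCP position; "ee_rot": TCP orientation; "contact_force": force on the tool from outside, world axes, zero at the start; "wrist_torque": the same for the moment, N m; "gripper_width": opening from 0.0 (shut) to 1.0 (fully open); "finger_force": force on a finger pad.
Only numpy, scipy, OpenCV 4.12 (cv2) and the standard library are available. Lean on these libraries where they do the work, as an engineer would, in place of code of your own. Each camera call takes 0.05 s, during which the arm holds its last target. There are 200 camera calls.

## Working session

There is one attempt and no reset: what is moved stays moved. The work goes in short steps, Python scripts to look and compute and a tool call to move; the robot and the scene stay as the last step left them, time stands still between calls to the robot, and variables do not carry over. Pictures are saved under pics/ and viewed, at most 10 in all, crops included, and the job is handed in when it is done.

Besides the shell and the picture viewer there is one more tool, called after "Call:" as name(argument=value, ...) on one line, values as JSON. send_rows: Moves the arm, as the interface text tells. Its arguments: {"type":"object","properties":{"commands":{"type":"array"},"grip_force":{"type":"number"}},"required":["commands"]}

```bash
mkdir -p pics; cat > h.py <<'E'
import numpy as np, cv2
from cell import env
from scipy.spatial.transform import Rotation as R
def cap(n,save=None):
    s=env.sense(); im,d=env.capture(n); m=env.camera_model(n)
    if 'pose' in m: T=np.array(m['pose'])
    else:
        W=np.eye(4); W[:3,:3]=R.from_euler('xyz',s['ee_rot']).as_matrix(); W[:3,3]=s['ee_pos']; T=W@np.array(m['mount'])
    if save: cv2.imwrite('pics/'+save,im[:,:,::-1])
    v,u=np.mgrid[:400,:640]
    P=np.stack([(u-m['cx'])/m['fx']*d,(v-m['cy'])/m['fy']*d,d],-1)@T[:3,:3].T+T[:3,3]
    P[d==0]=np.nan
    return im,d,P,T,m
E
python3 - <<'E'
from h import *
for n in ('scene','top'):
    im,d,P,T,m=cap(n,n+'1.png'); print(n,T.round(3).tolist(),m['fx'])
    for t in ('jar','lid_ear','mat','cup','ball_center','keeper','lid'):
        r=env.tip_of(n,t)
        for q in r[:3]:
            c,w=map(int,q['at']); print(t,round(q['p'],2),c,w,P[min(w,399),min(c,639)].round(3))
print(env.sense())
E
```

```text
scene [[0.29, 0.748, -0.597, 1.155], [0.957, -0.217, 0.193, -0.178], [0.015, -0.627, -0.779, 0.964], [0.0, 0.0, 0.0, 1.0]] 387.8568450119581
jar 0.68 395 221 [0.624 0.227 0.091]
jar 0.58 402 142 [0.303 0.404 0.055]
lid_ear 0.74 391 174 [ 0.383  0.337 -0.002]
mat 0.74 243 265 [ 0.589 -0.203  0.003]
mat 0.53 194 195 [ 0.319 -0.304  0.028]
cup 0.87 284 196 [ 0.458 -0.048  0.1  ]
cup 0.71 293 217 [ 0.488 -0.031  0.03 ]
ball_center 0.88 289 199 [ 0.474 -0.037  0.102]
keeper 0.72 413 223 [0.655 0.262 0.11 ]
keeper 0.61 290 205 [ 0.489 -0.039  0.093]
lid 0.73 318 269 [ 0.66  -0.006  0.002]
lid 0.5 411 222 [0.653 0.256 0.114]
lid 0.24 378 289 [0.779 0.119 0.04 ]
top [[0.026, -0.987, 0.161, 0.25], [-1.0, -0.025, 0.003, 0.005], [0.001, -0.161, -0.987, 1.596], [0.0, 0.0, 0.0, 1.0]] 517.4114586836128
jar 0.94 245 180 [0.543 0.251 0.09 ]
jar 0.92 176 277 [0.254 0.457 0.011]
lid_ear 0.61 236 190 [0.504 0.268 0.135]
mat 0.65 424 267 [ 0.302 -0.285  0.055]
mat 0.59 391 169 [ 0.606 -0.192  0.006]
cup 0.76 330 243 [ 0.368 -0.006  0.026]
cup 0.45 336 212 [ 0.454 -0.021  0.095]
ball_center 0.64 340 210 
[... 269 characters left out ...]
95]
{'clock': 0.8, 'joint_positions': array([ 1.17091127e+00,  2.45058610e-01,  1.55777394e+00, -7.18311001e-06,
        1.33869823e+00, -1.74076788e-01]), 'joint_velocities': array([-0.00140159, -0.00078777,  0.00091821,  0.00015175,  0.00256109,
        0.00186825]), 'tau': array([ 1.84350642e-04, -4.15821218e+01, -3.14844918e+01,  6.85351342e-02,
        2.91335850e-02, -1.27368554e-05]), 'ee_pos': array([0.14552285, 0.63352705, 0.20549578]), 'ee_rot': array([3.14153292e+00, 1.76017980e-05, 2.91578604e+00]), 'contact_force': array([0.17185774, 0.91733152, 0.03671728]), 'wrist_torque': array([ 0.01926362, -0.04270865, -0.01091653]), 'finger_force': 0.0, 'gripper_width': 0.9993253320381986}
```

View pics/scene1.png

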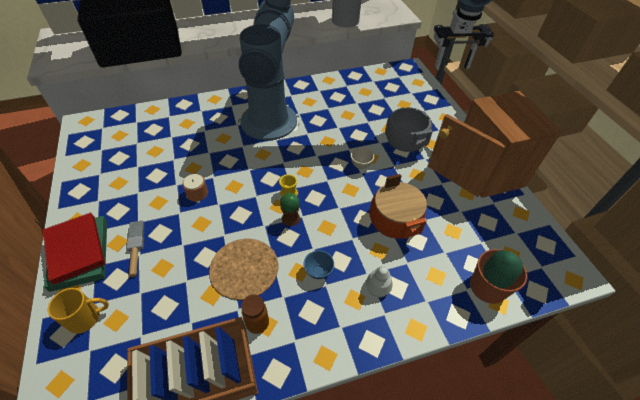

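View pics/top1.png

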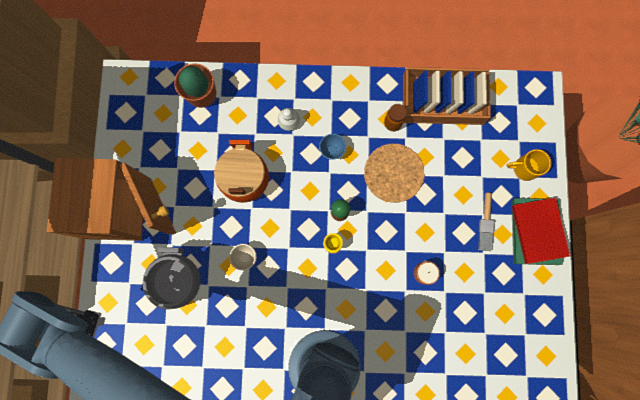

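The pictures show the rust-orange jar with its lid at top (241,175), the keeper at (240,144) and the ear at (238,190).

- **Jar candidates:** rust-orange jar (241,175), grey look-alike (172,278), plant pot (194,85). I choose (241,175).
- **Ball and cup candidates:** dark cup with green ball (340,210), yellow cup (333,242), green plant (194,82). I choose (340,210).
- **Mat:** (394,172).

```bash
python3 - <<'E'
from h import *
from scipy.optimize import least_squares
def circ(p):
    # min enclosing style via edge percentile + centroid
    (c,r)=cv2.minEnclosingCircle(p[:,:2].astype(np.float32)); return np.round(c,4),round(r,4),p[:,:2].mean(0).round(4)
for n in ('top','scene'):
    im,d,P,T,m=cap(n)
    if n=='top': cv2.imwrite('pics/crop.png',cv2.resize(im[120:260,200:440,::-1],None,fx=3.3,fy=3.3,interpolation=2))
    X,Y,Z=P[...,0],P[...,1],P[...,2]
    near=lambda x,y,r:np.hypot(X-x,Y-y)<r
    k=near(.58,.26,.13)
    print(n,'disc',circ(P[k&(abs(Z-.098)<.005)]),np.nanmedian(Z[near(.58,.26,.05)]))
    e=P[k&(Z>.118)&(Z<.15)&(X<.55)]; print('ear',len(e),e.mean(0).round(4),e.max(0).round(4),e.min(0).round(4))
    et=e[e[:,2]>.132]; print('eartop',len(et),et.mean(0).round(4), cv2.minAreaRect(et[:,:2].astype(np.float32)*1000))
    kb=P[k&(Z>.107)&(X>.6)]; print('keep',len(kb),kb.mean(0).round(4),cv2.minAreaRect(kb[:,:2].astype(np.float32)*1000))
    mt=P[near(.6,-.2,.12)&(Z<.012)&(im[...,0]>1.25*im[...,2])&(abs(im[...,0].astype(int)-im[...,1])<80)&(im[...,0]<215)]
    print('mat',len(mt),circ(mt),np.median(mt,0).round(4))
    g=near(.46,-.035,.06)&(im[...,1]>1.15*im[...,0])&(im[...,1]>im[...,2]*1.05)&(Z>.07)
    q=P[g]; f=least_squares(lambda a:np.linalg.norm(q-a,axis=1)-.029,[.46,-.035,.078],loss='soft_l1',f_scale=.002); print('ball',len(q),f.x.round(4),f.cost)
E
```

```text
top disc (array([0.5726, 0.2685]), 0.0799, array([0.5701, 0.2702])) 0.09697358355865093
ear 79 [0.5039 0.2688 0.1354] [0.5105 0.2906 0.1445] [0.4981 0.248  0.121 ]
eartop 64 [0.5046 0.2695 0.1373] ((504.2455749511719, 269.8905029296875), (12.286334037780762, 41.37724304199219), 0.6893092393875122)
keep 84 [0.6531 0.271  0.1126] ((646.772216796875, 256.8528137207031), (87.19673156738281, 34.575923919677734), 64.41259765625)
mat 2429 (array([ 0.5968, -0.2027]), 0.0966, array([ 0.5961, -0.2011])) [ 0.5958 -0.2015  0.0046]
ball 271 [ 0.468  -0.0325  0.0766] 0.0004759820117487678
scene disc (array([0.5798, 0.268 ]), 0.0872, array([0.5725, 0.2665])) 0.09755374087457258
ear 102 [0.5063 0.2653 0.1314] [0.5114 0.2889 0.1399] [0.4973 0.2453 0.1183]
eartop 59 [0.5051 0.2662 0.1363] ((504.52203369140625, 267.4482727050781), (13.35234546661377, 43.283668518066406), 3.146878480911255)
keep 109 [0.6548 0.2679 0.112 ] ((654.2203979492188, 268.6945495605469), (15.150322914123535, 59.65850830078125), 2.752330780029297)
mat 3407 (array([ 0.6032, -0.2131]), 0.1075, array([ 0.6021, -0.2084])) [ 0.6047 -0.2086  0.0047]
ball 285 [ 0.4664 -0.0354  0.0763] 0.000261839991611684
```

View pics/crop.png

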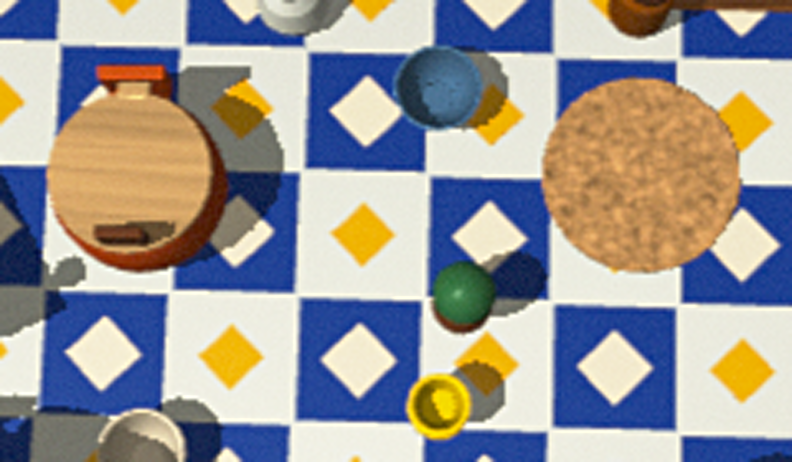

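```bash
python3 - <<'E'
from h import *
im,d,P,T,m=cap('scene')
X,Y,Z=P[...,0],P[...,1],P[...,2]
for x in np.arange(.1,.6,.05):
    print(round(x,2),[round(float(np.nanmax(np.r_[0,Z[(abs(X-x)<.025)&(abs(Y-y)<.025)]])),2) for y in np.arange(.2,.75,.05)])
E
cat >> h.py <<'E'
def plan(tgt, yaw=None):
    """total shift in current tool axes (m) and turn about tool z (deg)"""
    s=env.sense(); M=R.from_euler('xyz',s['ee_rot'])
    print('pos',s['ee_pos'].round(4),'rot',s['ee_rot'].round(4),'t',s['clock'],'w',s['gripper_width'])
    print('shift/0.075', (M.inv().apply(np.array(tgt)-s['ee_pos'])/.075).round(3))
    if yaw is not None: print('turn/180', ((M.inv()*R.from_euler('xyz',[np.pi,0,yaw])).as_rotvec()/np.pi).round(4))
E
python3 -c "
from h import *
plan([.25,.40,.33],1.59)"
```

```text
0.1 [0.0, 0.0, 0.0, 0.01, 0.01, 0.0, 0.0, 0.35, 0.4, 0.0, 0.01]
0.15 [0.0, 0.0, 0.01, 0.0, 0.01, 0.09, 0.09, 0.46, 0.44, 0.43, 0.35]
0.2 [0.0, 0.0, 0.0, 0.0, 0.09, 0.09, 0.09, 0.46, 0.46, 0.46, 0.35]
0.25 [0.0, 0.0, 0.0, 0.0, 0.09, 0.0, 0.09, 0.09, 0.0, 0.0, 0.0]
0.3 [0.05, 0.05, 0.05, 0.01, 0.09, 0.11, 0.11, 0.0, 0.0, 0.0, 0.0]
0.35 [0.05, 0.05, 0.05, 0.01, 0.09, 0.12, 0.12, 0.24, 0.24, 0.24, 0.24]
0.4 [0.01, 0.01, 0.01, 0.0, 0.0, 0.22, 0.23, 0.24, 0.24, 0.24, 0.24]
0.45 [0.0, 0.0, 0.0, 0.0, 0.01, 0.21, 0.23, 0.24, 0.24, 0.24, 0.24]
0.5 [0.1, 0.14, 0.14, 0.1, 0.0, 0.0, 0.23, 0.24, 0.24, 0.24, 0.24]
0.55 [0.1, 0.1, 0.1, 0.1, 0.0, 0.0, 0.01, 0.24, 0.24, 0.24, 0.24]
pos [0.1455 0.6335 0.2055] rot [-3.1416  0.      2.9158] t 0.95 w 0.9994443845363337
shift/0.075 [-2.055 -2.723 -1.66 ]
turn/180 [-0.     0.     0.422]
```

Call:
send_rows(commands=[1,0,0,-0.415,0,0,0,1,0,0,-0.415,0,0,0,1,0,0,-0.415,0,0,0,1,0,0,-0.415,0,0,0,1,-0.34,-0.45,0,0,0,0,1,-0.34,-0.45,0,0,0,0,1,-0.34,-0.45,0,0,0,0,1,-0.34,-0.45,0,0,0,0,1,-0.34,-0.45,0,0,0,0,1,-0.34,-0.45,0,0,0,0,1,0,0,0,0,0,0.042,1,0,0,0,0,0,0.042,1,0,0,0,0,0,0.042,1,0,0,0,0,0,0.042,1,0,0,0,0,0,0.042,1,0,0,0,0,0,0.042,1,0,0,0,0,0,0.042,1,0,0,0,0,0,0.042,1,0,0,0,0,0,0.042,1,0,0,0,0,0,0.042])

```text
clock: 2.95
ee_pos: [0.2493, 0.4019, 0.3301]
ee_rot: [3.141, -0.0, 1.591]
contact_force: [0.3, 0.5, 0.6]
gripper_width: 1.0
finger_force: 0.0
```

```bash
python3 -c "
from h import *
plan([.505,.268,.25],1.59)
print(np.array(env.camera_model('wrist')['mount']).round(3).tolist())"
```

```text
pos [0.2493 0.4019 0.3301] rot [ 3.1414e+00 -2.0000e-04  1.5909e+00] t 2.95 w 0.9998461137255329
shift/0.075 [-1.853  3.373  1.068]
turn/180 [ 0.0001 -0.0001  0.0003]
[[-0.0, -0.971, -0.241, 0.069], [1.0, 0.0, -0.0, -0.0], [0.0, -0.241, 0.971, -0.18], [0.0, 0.0, 0.0, 1.0]]
```

Call:
send_rows(commands=[1,-0.31,0.56,0,0,0,0,1,-0.31,0.56,0,0,0,0,1,-0.31,0.56,0,0,0,0,1,-0.31,0.56,0,0,0,0,1,-0.31,0.56,0,0,0,0,1,-0.31,0.56,0.3,0,0,0,1,0,0,0.4,0,0,0,1,0,0,0.3,0,0,0,1,0,0,0,0,0,0])

```text
clock: 3.85
ee_pos: [0.5006, 0.2692, 0.2522]
ee_rot: [-3.134, 0.002, 1.596]
contact_force: [-0.8, 0.3, -0.4]
gripper_width: 0.997
finger_force: 0.0
```

```bash
python3 - <<'E'
from h import *
im,d,P,T,m=cap('wrist','w1.png')
X,Y,Z=P[...,0],P[...,1],P[...,2]
k=np.hypot(X-.566,Y-.268)<.13
e=P[k&(Z>.132)&(Z<.145)&(X<.53)]; print('eartop',len(e),np.median(e,0).round(4),e.mean(0).round(4),cv2.minAreaRect(e[:,:2].astype(np.float32)*1000))
kb=P[k&(Z>.108)&(Z<.12)&(X>.6)]; print('keep',len(kb),kb.mean(0).round(4) if len(kb) else 0,cv2.minAreaRect(kb[:,:2].astype(np.float32)*1000) if len(kb) else 0)
dd=P[k&(abs(Z-.098)<.004)]; print('disc',cv2.minEnclosingCircle(dd[:,:2].astype(np.float32)),np.median(dd[:,2]))
plan([.505,.268,.104],1.59)
E
```

```text
eartop 449 [0.5021 0.2691 0.1381] [0.5021 0.2689 0.1379] ((502.3806457519531, 267.98553466796875), (11.490996360778809, 42.9500732421875), 1.2994425296783447)
keep 718 [0.6507 0.2697 0.1129] ((651.75341796875, 268.6676940917969), (14.745706558227539, 59.15506362915039), 2.1102609634399414)
disc ((0.5751921534538269, 0.27247458696365356), 0.08566370606422424) 0.09842187241266642
pos [0.5016 0.2698 0.2548] rot [-3.1384e+00  9.0000e-04  1.5961e+00] t 3.9 w 0.9974008849665098
shift/0.075 [-0.023  0.051  2.011]
turn/180 [-0.001   0.0003  0.0019]
```

View pics/w1.png

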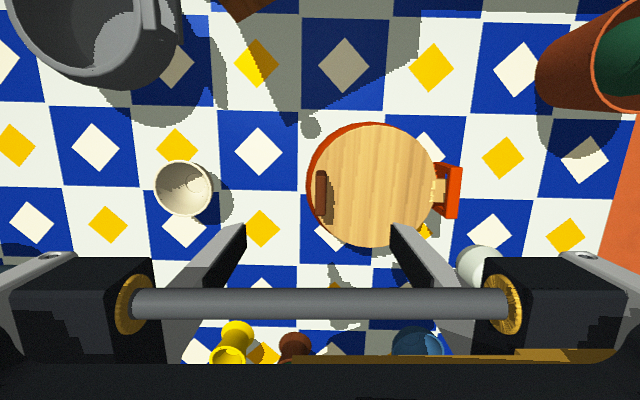

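The wrist view shows the ear at (321,188), centred between the fingers (245 and 390), and the keeper at (450,190).

Call:
send_rows(commands=[1,-0.01,0.02,0.4,0,0,0,1,0,0,0.4,0,0,0,1,0,0,0.4,0,0,0,1,0,0,0.4,0,0,0,1,0,0,0.3,0,0,0,1,0,0,0.05,0,0,0,1,0,0,0,0,0,0,1,0,0,0,0,0,0,0,0,0,0,0,0,0,0,0,0,0,0,0,0,0,0,0,0,0,0,0,0,0,0,0,0,0,0,0,0,0,0,0,0,0,0,0,0,0,0,0,0,0,0,0,0,0,0,0], grip_force=45)

```text
clock: 5.4
ee_pos: [0.5038, 0.2694, 0.1099]
ee_rot: [-3.141, 0.0, 1.596]
contact_force: [0.3, -0.7, 0.1]
gripper_width: 0.442
finger_force: 0.0
```

```bash
python3 - <<'E'
from h import *
# tip: rotate the tool about pivot at (jar x=72,z=90), n steps, rows in tool axes
s=env.sense(); print(s['ee_pos'].round(4),s['ee_rot'].round(4),s['gripper_width'])
M=R.from_euler('xyz',s['ee_rot']); p=np.array(s['ee_pos'])
psi=.025; u=np.array([np.cos(psi),np.sin(psi),0]); v=np.array([-np.sin(psi),np.cos(psi),0])
c=np.array([.503,.2685,0])+u*(62+72)/1000+[0,0,.091]
n=9; D=R.from_rotvec(v*.32/n)
for i in range(n):
    q=c+D.apply(p-c); print(i,(M.inv().apply(q-p)/.075).round(3),((M.inv()*D*M).as_rotvec()/np.pi).round(4)); p=q; M=D*M
print(p, 'draw',(M.inv().apply(-u*.032+[0,0,.003])/.075).round(3),'up100',(M.inv().apply([0,0,.1])/.075).round(3), M.as_euler('xyz'))
E
```

```text
[0.5038 0.2694 0.1099] [-3.1414  0.      1.5963] 0.44192682453608867
0 [-0.     0.01  -0.063] [ 0.0113  0.     -0.    ]
1 [-0.     0.01  -0.063] [ 0.0113  0.     -0.    ]
2 [-0.     0.01  -0.063] [ 0.0113  0.     -0.    ]
3 [-0.     0.01  -0.063] [ 0.0113  0.     -0.    ]
4 [-0.     0.01  -0.063] [ 0.0113  0.     -0.    ]
5 [-0.     0.01  -0.063] [ 0.0113  0.     -0.    ]
6 [-0.     0.01  -0.063] [ 0.0113  0.     -0.    ]
7 [-0.     0.01  -0.063] [ 0.0113  0.     -0.    ]
8 [-0.     0.01  -0.063] [ 0.0113  0.     -0.    ]
[0.51652875 0.26973714 0.15083421] draw [ 0.    -0.418  0.096] up100 [ 0.    -0.42  -1.266] [-2.82143645e+00 -1.28961108e-04  1.59632022e+00]
```

Call:
send_rows(commands=[0,0,0,0.06,0,0,0,0,0,0,0,0,0,0,0,0,0,0,0,0,0,0,0,0,0,0,0,0,0,0,0,0,0,0,0,0,0,0,0,0,0,0,0,0,0,0,0,0,0,0,0,0,0,0,0,0])

```text
clock: 6.2
ee_pos: [0.5037, 0.2694, 0.1054]
ee_rot: [-3.141, 0.0, 1.596]
contact_force: [0.0, 1.1, -1.4]
gripper_width: 0.127
finger_force: 45.0
```

Call:
send_rows(commands=[0,0,0.01,-0.063,0.0113,0,0,0,0,0.01,-0.063,0.0113,0,0,0,0,0.01,-0.063,0.0113,0,0,0,0,0.01,-0.063,0.0113,0,0,0,0,0.01,-0.063,0.0113,0,0,0,0,0.01,-0.063,0.0113,0,0,0,0,0.01,-0.063,0.0113,0,0,0,0,0.01,-0.063,0.0113,0,0,0,0,0.01,-0.063,0.0113,0,0,0,0,0,0,0,0,0,0,0,0,0,0,0,0,0,0,0,0,0,0,0])

```text
clock: 7.4
ee_pos: [0.516, 0.2697, 0.1461]
ee_rot: [-2.822, 0.0, 1.596]
contact_force: [0.5, 0.2, -2.6]
gripper_width: 0.124
finger_force: 45.0
```

```bash
python3 - <<'E'
from h import *
im,d,P,T,m=cap('scene'); cv2.imwrite('pics/s2.png',cv2.resize(im[120:280,320:480,::-1],None,fx=3.5,fy=3.5))
E
```

```text
(no output)
```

View pics/s2.png

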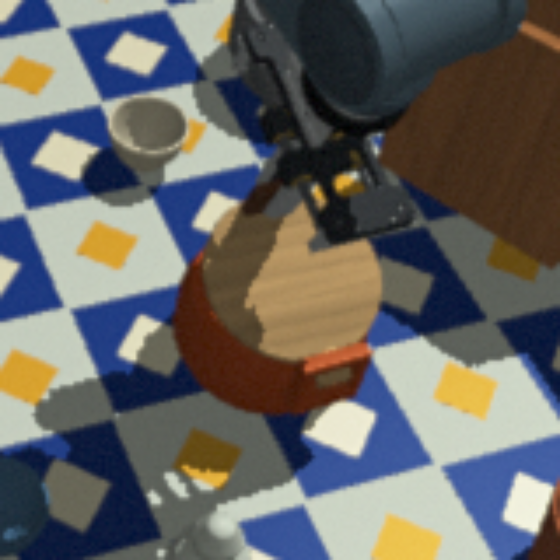

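The lid is tipped, with its tongue still under the keeper at (335,375). Next I draw it out and lift.

Call:
send_rows(commands=[0,0,-0.085,0.015,0,0,0,0,0,-0.085,0.015,0,0,0,0,0,-0.085,0.015,0,0,0,0,0,-0.085,0.015,0,0,0,0,0,-0.085,0.015,0,0,0,0,0,0,0,0,0,0,0,0,-0.07,-0.21,0,0,0,0,0,-0.07,-0.21,0,0,0,0,0,-0.07,-0.21,0,0,0,0,0,-0.07,-0.21,0,0,0,0,0,-0.07,-0.21,0,0,0,0,0,-0.07,-0.21,0,0,0,0,0,0,0,-0.0204,0,0,0,0,0,0,-0.0204,0,0,0,0,0,0,-0.0204,0,0,0,0,0,0,-0.0204,0,0,0,0,0,0,-0.0204,0,0,0,0,0,0,0,0,0])

```text
clock: 9.25
ee_pos: [0.4831, 0.2691, 0.2518]
ee_rot: [3.141, -0.0, 1.597]
contact_force: [-0.4, 0.1, -2.4]
gripper_width: 0.124
finger_force: 45.0
```

```bash
python3 - <<'E'
from h import *
im,d,P,T,m=cap('scene','s3.png')
X,Y,Z=P[...,0],P[...,1],P[...,2]
# fit lid disc plane from wood-coloured points
s=env.sense(); c=np.array(s['ee_pos'])
r,g,b=[im[...,i].astype(int) for i in range(3)]
k=(np.hypot(X-c[0]-.06,Y-c[1])<.09)&(abs(Z-c[2])<.045)&(r>1.25*b)&(r>110)
q=P[k]; q=q[abs(q[:,2]-np.median(q[:,2]))<.015]; ce=q.mean(0); n=np.linalg.svd(q-ce)[2][2]; print(len(q),ce.round(4),n.round(3))
plan([.598-.062,-.203,.23],1.596)
E
```

```text
1337 [0.5599 0.2819 0.244 ] [-0.003 -0.002  1.   ]
pos [0.4836 0.2691 0.2516] rot [ 3.1414e+00 -2.0000e-04  1.5968e+00] t 9.3 w 0.12577632060605656
shift/0.075 [-6.31   0.535  0.287]
turn/180 [ 0.0001 -0.0001  0.0003]
```

View pics/s3.png

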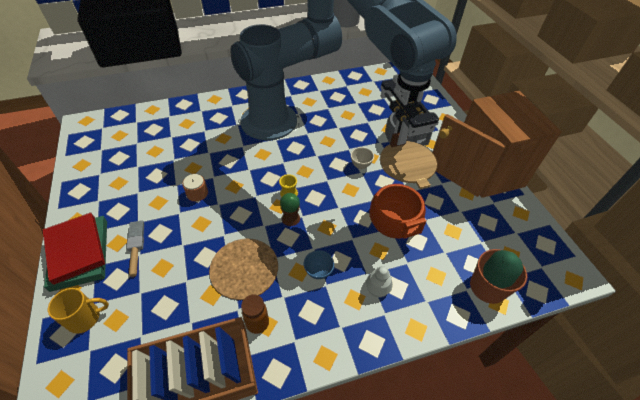

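The open jar is at (398,210), and the lid is held level at (408,162). I carry it across to the mat.

Call:
send_rows(commands=[0,-0.25,0.02,0,0,0,0,0,-0.45,0.04,0,0,0,0,0,-0.45,0.04,0,0,0,0,0,-0.45,0.04,0,0,0,0,0,-0.45,0.04,0,0,0,0,0,-0.45,0.04,0,0,0,0,0,-0.45,0.04,0,0,0,0,0,-0.45,0.04,0,0,0,0,0,-0.45,0.04,0,0,0,0,0,-0.45,0.04,0,0,0,0,0,-0.45,0.04,0,0,0,0,0,-0.45,0.04,0,0,0,0,0,-0.45,0.04,0,0,0,0,0,-0.45,0.03,0,0,0,0,0,-0.21,0,0,0,0,0,0,0,0,0.3,0,0,0,0,0,0,0.4,0,0,0,0,0,0,0.4,0,0,0,0,0,0,0.3,0,0,0,0,0,0,0,0,0,0])

```text
clock: 11.3
ee_pos: [0.5338, -0.2015, 0.1419]
ee_rot: [-3.135, -0.005, 1.596]
contact_force: [-0.1, -0.4, -2.1]
gripper_width: 0.128
finger_force: 45.0
```

```bash
python3 - <<'E'
from h import *
s=env.sense(); c=np.array(s['ee_pos'])
for n in ('top','scene'):
    im,d,P,T,m=cap(n,n+'4.png')
    X,Y,Z=P[...,0],P[...,1],P[...,2]
    k=(np.hypot(X-.598,Y+.203)<.11)&(abs(Z-c[2]+.007)<.012)
    q=P[k]; print(n,len(q),q.mean(0).round(4),np.nanmin(q,0),np.nanmax(q,0)) 
    sp=P[(X>.66)&(X<.8)&(abs(Y+.19)<.05)&(Z>.05)]; print('spice',len(sp),sp[:,0].min(),sp[:,2].max())
plan([.536,-.203,.038],1.596)
E
```

```text
top 415 [ 0.6255 -0.1565  0.1331] [ 0.56169985 -0.20852383  0.12443729] [ 0.69022241 -0.12671332  0.14425148]
spice 482 0.6605202292721329 0.13984987961188988
scene 2365 [ 0.6087 -0.2026  0.1355] [ 0.53503608 -0.27500725  0.12692141] [ 0.69299637 -0.12816079  0.14383627]
spice 973 0.6600077800908264 0.13915874015595708
pos [ 0.5365 -0.2031  0.1462] rot [ 3.1411e+00 -6.0000e-04  1.5965e+00] t 11.4 w 0.12438077527528657
shift/0.075 [ 0.    -0.007  1.443]
turn/180 [ 0.0002 -0.0002  0.0002]
```

View pics/top4.png

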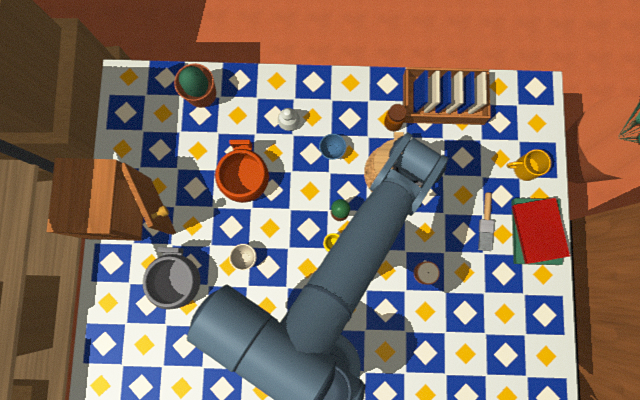

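```bash
python3 - <<'E'
from h import *
im,d,P,T,m=cap('scene'); X,Y,Z=P[...,0],P[...,1],P[...,2]
for a in (.02,.04,.06,.08,.1,.115):
    q=P[(X>.62)&(X<.8)&(abs(Y+.19)<.06)&(abs(Z-a)<.01)&(np.arange(400)[:,None]>280)]
    if len(q): print(a,len(q),q.min(0).round(3),q.max(0).round(3))
E
```

```text
0.02 97 [ 0.66 -0.25  0.01] [ 0.8   -0.169  0.03 ]
0.04 92 [ 0.766 -0.249  0.03 ] [ 0.799 -0.171  0.05 ]
0.06 165 [ 0.762 -0.25   0.05 ] [ 0.799 -0.169  0.07 ]
0.08 165 [ 0.751 -0.24   0.07 ] [ 0.798 -0.169  0.089]
0.1 356 [ 0.734 -0.224  0.09 ] [ 0.786 -0.173  0.11 ]
0.115 394 [ 0.734 -0.224  0.105] [ 0.787 -0.173  0.113]
```

Call:
send_rows(commands=[0,0,0,0.3,0,0,0,0,0,0,0.3,0,0,0,0,0,0,0.3,0,0,0,0,0,0,0.25,0,0,0,0,0,0,0.15,0,0,0,0,0,0,0.1,0,0,0,0,0,0,0.02,0,0,0,0,0,0,0.02,0,0,0,0,0,0,0,0,0,0,0,0,0,0,0,0,0])

```text
clock: 12.45
ee_pos: [0.5368, -0.2035, 0.0386]
ee_rot: [3.139, 0.001, 1.596]
contact_force: [0.3, -0.5, -3.0]
gripper_width: 0.123
finger_force: 45.0
```

Call:
send_rows(commands=[0,0,0,0,0,0,0,0,0,0,0.015,0,0,0,0,0,0,0,0,0,0,0,0,0,0,0,0,0])

```text
clock: 12.85
ee_pos: [0.5363, -0.2031, 0.0366]
ee_rot: [3.141, -0.0, 1.596]
contact_force: [0.7, 0.6, -2.0]
gripper_width: 0.124
finger_force: 45.0
```

Call:
send_rows(commands=[0,0,0,0.012,0,0,0,0,0,0,0.012,0,0,0,0,0,0,0,0,0,0,0,0,0,0,0,0,0])

```text
clock: 13.25
ee_pos: [0.5364, -0.2032, 0.0363]
ee_rot: [3.141, -0.0, 1.597]
contact_force: [-5.0, 2.3, 9.4]
gripper_width: 0.124
finger_force: 45.0
```

Call:
send_rows(commands=[0.6,0,0,0,0,0,0,0.6,0,0,0,0,0,0,0.6,0,0,0,0,0,0,0.6,0,0,0,0,0,0,0.6,0,0,0,0,0,0,0.6,0,0,0,0,0,0,0.6,0,0,0,0,0,0,0.6,0,0,0,0,0,0,0.6,0,0,0,0,0,0,0.6,0,0,-0.2,0,0,0,0.6,0,0,-0.5,0,0,0,0.6,0,0,-0.6,0,0,0,0.6,0,0,-0.6,0,0,0,0.6,0,0,-0.6,0,0,0,0.6,0,0,0,0,0,0])

```text
clock: 14.75
ee_pos: [0.5397, -0.2052, 0.2319]
ee_rot: [3.128, 0.008, 1.596]
contact_force: [0.5, 0.5, 0.0]
gripper_width: 0.603
finger_force: 0.0
```

```bash
python3 - <<'E'
from h import *
im,d,P,T,m=cap('scene','s5.png'); X,Y,Z=P[...,0],P[...,1],P[...,2]
q=P[(np.hypot(X-.598,Y+.203)<.09)&(abs(Z-.029)<.006)]; ce=q.mean(0); print('lid',len(q),ce.round(4),np.linalg.svd(q-ce,full_matrices=False)[2][2].round(3),cv2.minEnclosingCircle(q[:,:2].astype(np.float32)))
g=(np.hypot(X-.467,Y+.034)<.06)&(im[...,1]>1.15*im[...,0])&(im[...,1]>im[...,2]*1.05)&(Z>.07)
q=P[g]; print('ball',len(q),q.mean(0))
plan([.468,-.034,.22],np.pi)
plan([.468,-.034,.22],0)
E
```

```text
lid 2053 [ 0.607  -0.2034  0.0279] [-0.002  0.002 -1.   ] ((0.6070334911346436, -0.2021964192390442), 0.0802394449710846)
ball 278 [ 0.47848536 -0.03762871  0.09298175]
pos [ 0.5382 -0.2044  0.2279] rot [3.1328 0.0052 1.5965] t 14.8 w 0.5979089345348916
shift/0.075 [ 2.295 -0.878  0.086]
turn/180 [ 0.0009  0.0035 -0.4918]
pos [ 0.5382 -0.2044  0.2279] rot [3.1328 0.0052 1.5965] t 14.8 w 0.5979089345348916
shift/0.075 [ 2.295 -0.878  0.086]
turn/180 [ 0.0035 -0.0009  0.5082]
```

Call:
send_rows(commands=[1,0.46,-0.176,0,0,0,0,1,0.46,-0.176,0,0,0,0,1,0.46,-0.176,0,0,0,0,1,0.46,-0.176,0,0,0,0,1,0.46,-0.176,0,0,0,0,1,0,0,0,0,0,-0.045,1,0,0,0,0,0,-0.045,1,0,0,0,0,0,-0.045,1,0,0,0,0,0,-0.045,1,0,0,0,0,0,-0.045,1,0,0,0,0,0,-0.045,1,0,0,0,0,0,-0.045,1,0,0,0,0,0,-0.045,1,0,0,0,0,0,-0.045,1,0,0,0,0,0,-0.045,1,0,0,0,0,0,-0.042,1,0,0,0,0,0,0,1,0,0,0,0,0,0])

```text
clock: 16.6
ee_pos: [0.4652, -0.0322, 0.2216]
ee_rot: [3.141, -0.0, 3.139]
contact_force: [-0.9, -0.0, 0.3]
gripper_width: 1.003
finger_force: 0.0
```

```bash
python3 - <<'E'
from h import *
from scipy.optimize import least_squares
im,d,P,T,m=cap('wrist','w6.png'); X,Y,Z=P[...,0],P[...,1],P[...,2]
i=im.astype(int)
g=(np.hypot(X-.467,Y+.034)<.06)&(i[...,1]>1.15*i[...,0])&(i[...,1]>i[...,2]*1.05)&(Z>.07)&(Z<.115)
q=P[g]; f=least_squares(lambda a:np.linalg.norm(q-a,axis=1)-.029,[.467,-.034,.078],loss='soft_l1',f_scale=.002); print('ball',len(q),f.x.round(4),f.cost)
yc=(np.hypot(X-f.x[0],Y-f.x[1])<.16)&(i[...,0]>150)&(i[...,2]<60)&(Z>.015)&(Z<.1); y=P[yc]; print('yellow',len(y),y.min(0).round(3),y.max(0).round(3))
plan([f.x[0],f.x[1],.064],np.pi)
E
```

```text
ball 1982 [ 0.4658 -0.0362  0.0777] 0.00025650026274473314
yellow 1309 [ 0.339 -0.044  0.026] [0.394 0.01  0.063]
pos [ 0.4653 -0.0323  0.2217] rot [ 3.1412e+00 -1.0000e-04  3.1396e+00] t 16.65 w 0.9976575485226329
shift/0.075 [-0.007 -0.053  2.103]
turn/180 [ 0.0001 -0.     -0.0006]
```

View pics/w6.png

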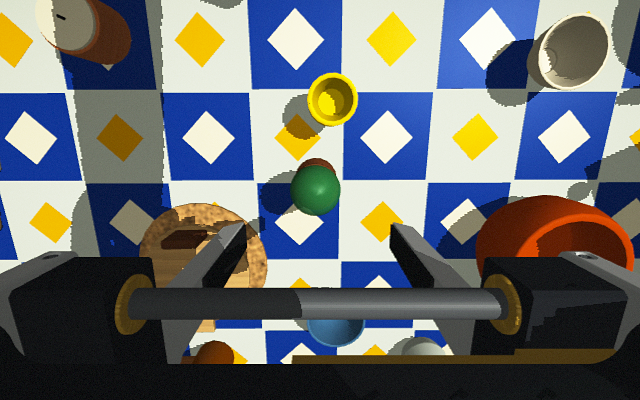

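Ball at (316,190) is centred between the fingers, and the yellow cup at (332,98) is clear of them. I descend.

Call:
send_rows(commands=[1,0,-0.04,0.4,0,0,0,1,0,0,0.5,0,0,0,1,0,0,0.5,0,0,0,1,0,0,0.4,0,0,0,1,0,0,0.25,0,0,0,1,0,0,0.05,0,0,0,1,0,0,0,0,0,0,1,0,0,0,0,0,0,0.5,0,0,0,0,0,0,0.5,0,0,0,0,0,0,0.5,0,0,0,0,0,0,0.5,0,0,0,0,0,0,0.5,0,0,0,0,0,0,0.5,0,0,0,0,0,0,0.5,0,0,0,0,0,0,0.5,0,0,0,0,0,0,0.5,0,0,0,0,0,0], grip_force=22)

```text
clock: 18.35
ee_pos: [0.4659, -0.0354, 0.0649]
ee_rot: [3.141, 0.001, -3.141]
contact_force: [-0.9, 0.5, 2.7]
gripper_width: 0.609
finger_force: 22.0
```

Call:
send_rows(commands=[0.4,0,0,-0.05,0,0,0,0.4,0,0,-0.1,0,0,0,0.4,0,0,-0.15,0,0,0,0.4,0,0,-0.2,0,0,0,0.4,0,0,-0.3,0,0,0,0.4,0,0,-0.4,0,0,0,0.4,0,0,-0.4,0,0,0,0.4,0,0,-0.4,0,0,0,0.4,0,0,-0.2,0,0,0,0.4,0,0,0,0,0,0])

```text
clock: 19.35
ee_pos: [0.467, -0.0358, 0.2325]
ee_rot: [-3.14, 0.006, -3.141]
contact_force: [0.3, -1.1, -3.2]
gripper_width: 0.605
finger_force: 22.0
```

```bash
python3 - <<'E'
from h import *
im,d,P,T,m=cap('scene'); X,Y,Z=P[...,0],P[...,1],P[...,2]; i=im.astype(int)
cv2.imwrite('pics/s7.png',cv2.resize(im[130:290,220:460,::-1],None,fx=3.3,fy=3.3))
# jar rim circle
q=P[(np.hypot(X-.566,Y-.268)<.08)&(abs(Z-.09)<.006)]
q=q[:,:2]; A=np.c_[2*q,np.ones(len(q))]; c=np.linalg.lstsq(A,(q**2).sum(1),rcond=None)[0]; print('rim',len(q),c[:2],np.sqrt(c[2]+c[0]**2+c[1]**2))
plan([.566,.268,.23],np.pi)
E
```

```text
rim 469 [0.5645467 0.264907 ] 0.06793631244742623
pos [ 0.4659 -0.0355  0.2303] rot [-3.1411e+00  2.3000e-03 -3.1412e+00] t 19.4 w 0.6071532229008985
shift/0.075 [-1.336  4.046  0.005]
turn/180 [-0.0002  0.0007  0.0001]
```

View pics/s7.png

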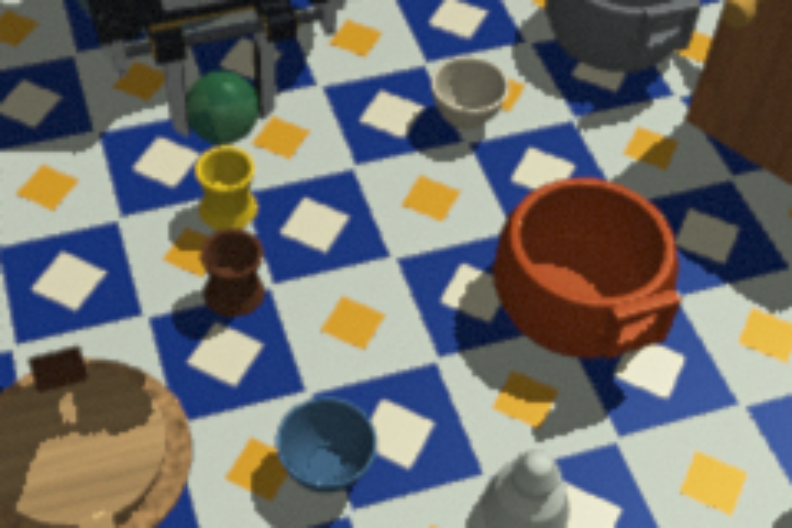

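Ball held at (222,105), dark cup upright at (232,270). I move over the jar and down.

Call:
send_rows(commands=[0.4,-0.08,0.25,0,0,0,0,0.4,-0.14,0.42,0,0,0,0,0.4,-0.14,0.42,0,0,0,0,0.4,-0.14,0.42,0,0,0,0,0.4,-0.14,0.42,0,0,0,0,0.4,-0.14,0.42,0,0,0,0,0.4,-0.14,0.42,0,0,0,0,0.4,-0.14,0.42,0,0,0,0,0.4,-0.14,0.42,0,0,0,0,0.4,-0.13,0.42,0,0,0,0,0.4,0,0,0,0,0,0,0.4,0,0,0,0,0,0,0.4,0,0,0.4,0,0,0,0.4,0,0,0.4,0,0,0,0.4,0,0,0.4,0,0,0,0.4,0,0,0.4,0,0,0,0.4,0,0,0.4,0,0,0,0.4,0,0,0.3,0,0,0,0.4,0,0,0.2,0,0,0,0.4,0,0,0,0,0,0])

```text
clock: 21.4
ee_pos: [0.5632, 0.2654, 0.0394]
ee_rot: [-3.14, -0.005, 3.141]
contact_force: [-1.3, -0.3, -3.6]
gripper_width: 0.602
finger_force: 22.0
```

Call:
send_rows(commands=[0.4,0,0,0.02,0,0,0,0.4,0,0,0.02,0,0,0,0.4,0,0,0.02,0,0,0,0.4,0,0,0,0,0,0,0.4,0,0,0,0,0,0])

```text
clock: 21.9
ee_pos: [0.5658, 0.267, 0.0384]
ee_rot: [3.141, 0.002, -3.141]
contact_force: [-0.1, 0.3, -2.9]
gripper_width: 0.608
finger_force: 22.0
```

Call:
send_rows(commands=[0.4,0,0,0.02,0,0,0,0.4,0,0,0.02,0,0,0,0.4,0,0,0.02,0,0,0,0.4,0,0,0.015,0,0,0,0.4,0,0,0,0,0,0,0.4,0,0,0,0,0,0])

```text
clock: 22.5
ee_pos: [0.5655, 0.2669, 0.0322]
ee_rot: [-3.142, 0.001, -3.141]
contact_force: [-0.0, -1.2, -2.7]
gripper_width: 0.607
finger_force: 22.0
```

Call:
send_rows(commands=[0.4,0,0,0.012,0,0,0,0.4,0,0,0.012,0,0,0,0.4,0,0,0,0,0,0,0.4,0,0,0,0,0,0])

```text
clock: 22.9
ee_pos: [0.5661, 0.267, 0.0312]
ee_rot: [3.141, 0.002, -3.141]
contact_force: [-0.1, -0.7, 2.4]
gripper_width: 0.603
finger_force: 22.0
```

Call:
send_rows(commands=[0.8,0,0,0,0,0,0,0.8,0,0,0,0,0,0,0.8,0,0,0,0,0,0,0.8,0,0,0,0,0,0,0.8,0,0,0,0,0,0,0.8,0,0,-0.2,0,0,0,0.8,0,0,-0.3,0,0,0,0.8,0,0,-0.5,0,0,0,0.8,0,0,-0.6,0,0,0,0.8,0,0,-0.6,0,0,0,0.8,0,0,-0.6,0,0,0,0.8,0,0,-0.6,0,0,0,0.8,0,0,0,0,0,0,0.8,0,0,0,0,0,0])

```text
clock: 24.3
ee_pos: [0.5658, 0.2671, 0.288]
ee_rot: [3.141, 0.005, -3.141]
contact_force: [-0.5, 0.1, -0.4]
gripper_width: 0.801
finger_force: 0.0
```

```bash
python3 - <<'E'
from h import *
from scipy.optimize import least_squares
for n in ('wrist','scene'):
    im,d,P,T,m=cap(n); X,Y,Z=P[...,0],P[...,1],P[...,2]; i=im.astype(int)
    q=P[(np.hypot(X-.565,Y-.267)<.06)&(i[...,1]>1.15*i[...,0])&(Z>.02)&(Z<.1)]
    if len(q)>20: f=least_squares(lambda a:np.linalg.norm(q-a,axis=1)-.029,[.566,.267,.044],loss='soft_l1',f_scale=.002); print(n,'ball',len(q),f.x.round(4))
q=P[(np.hypot(X-.598,Y+.203)<.09)&(abs(Z-.029)<.006)]; print('lid',len(q),q.mean(0))
s=env.sense(); print(s['clock'],s['ee_pos'],s['contact_force'])
E
```

```text
wrist ball 1161 [0.5659 0.266  0.0441]
scene ball 236 [0.5662 0.2672 0.0431]
lid 2053 [ 0.60677998 -0.20316927  0.02788493]
24.4 [0.56451737 0.26668047 0.28423811] [ 0.21384891 -0.39895994 -0.29125771]
```

Ball at rest on the jar floor, centre z = 44 mm; lid still on the mat. I hand the job in.

```bash
python3 -c "
from cell import env
print(env.close_job())"
```

```text
the job is handed in; nothing more can be done
None
```

The lid lies flat on the cork mat, the ball rests on the jar's floor, and the cup was still upright when last pictured; the job was handed in at about 24 s, but no verdict came back.

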